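# Feed a filter cassette through the hatch flap

### The arm

A 7-joint arm with a two-finger parallel gripper is mounted at the origin on the work surface. World frame = base frame: x ahead of the robot, y to its left, z up, the work surface at z = 0. Lengths are in mm, angles in rad, forces in N, time in s.
With the tool pointing down it reaches from about 425 to 875 mm from the base axis. Payload 4.7 kg.
Tool frame: the origin (TCP) lies at the very end of the fingers, on their centre line; the grasp point (between the pads) lies 19 mm behind it (ctrl.pinch_z is the distance from the TCP to the grasp point, in mm); z points along the fingers, y is the line along which they close (so a half turn about z gives the same grasp; the last joint's range is limited). The gripper opens to 87 mm and grips with 3 to 60 N. Pads are 19 mm wide; open, the fingers measure 117 mm over their backs; the gripper's body (75 mm by 190 mm) begins 51 mm behind the grasp point.
Start: joints at [1.144, 0.321, -0.07, 1.45, 0.023, 1.371, -0.057], TCP at [277.315, -587.896, 222.587] pointing down, gripper open.
Joint ranges: [-2.86, 2.86], [-0.3, 2.09], [-1.38, 1.24], [0.06, 2.45], [-1.56, 4.7], [0.09, 2.05], [-2.69, 2.69]. Speed limits (rad/s): [2.57, 2.57, 3.14, 3.14, 3.14, 3.14, 3.14].

### API

Orientations are given as a unit quaternion [w, x, y, z].
In Python, from station import ctrl gives the robot as it stands. The module is installed in compiled form; this text tells all that it offers.
- The arm moves only by the shell command python3 -m handwheel 'ROWS' [FORCE]. ROWS is JSON, a list of rows, each an object of numbers: "tx", "ty", "tz": the shift along the tool's x, y, z scaled (see below); "wx", "wy", "wz": the turn, a rotation vector about the tool's x, y, z scaled (see below); "jaw": the opening, from 0 (shut) to 1 (fully open). In form: [{"tx": .., "ty": .., "tz": .., "wx": .., "wy": .., "wz": .., "jaw": ..}, ...]. A call has 1 to 20 rows; each row shifts and turns the commanded pose from where the row before left it, along the tool's axes as they then stand; what a row does not reach is not made up. The controller multiplies each number of a shift by 2.5 cm and each number of a turn by 30 degrees. A row lasts 1/8 s, in which the tool goes at most 62.5 mm and 10.7 degrees, less where a joint would pass 70% of its speed; a pose out of reach is approached as far as the arm can. A call with a number of a shift or a turn outside -1 to 1 is refused whole. A call with a gripper value outside its range is refused whole. The fingers move at their own pace and stop on an object; FORCE is the grip in N (left out, the last holds). Time passes only in rows, so rows that do not move let the fingers close. It gives the time, the measured TCP pose, the force, the opening and the grip force at its end, in the units of the state.
- ctrl.sense(): the state, without advancing time (a new reading comes with each control period).
- ctrl.camera(name): name is "scene" or "top" or "wrist"; returns a dict with "image" (420x560x3 uint8, red, green, blue), "fx", "fy", "cx", "cy" (pixels), "dist_coeffs" ([k1, k2, p1, p2, k3] as OpenCV has them; the pictures are not rectified), "xyz" and "orientation" of the camera in the world. Camera axes: x right, y up, looking along -z (the intrinsics and any distortion apply to the point x, -y, -z); pixel columns grow to the right and rows downward; lengths in mm; the calibration is good to about 2 mm. A picture is of the moment at which its call begins. There is no depth.
- ctrl.finish_job(): hands the job in; it is judged then, once.
The state is a dict: "time_s": time; "q": joint angles; "joint_vel": joint speeds; "joint_torque": joint torques, N m; "position": TCP position; "eef_rot": TCP orientation; "wrist_force": force on the tool from outside, world axes, zero at the start; "wrist_torque": the same for the moment, N m; "gripper_width": opening from 0.0 (shut) to 1.0 (fully open); "gripper_force": force on a finger pad.
Only numpy, scipy, OpenCV 4.12 (cv2) and the standard library are available. Lean on these libraries where they do the work, as an engineer would, in place of code of your own. Each camera call takes 0.05 s, during which the arm holds its last target. There are 200 camera calls.

### The job

With the fingertips, push the flat filter cassette lying on the black shelf in through the hatch's swinging flap, keeping it flat on the shelf, never picked up, until all of it lies behind the flap, square to it, in the lane between the two low rails, and far enough in that the flap hangs clear of it. Then draw the fingers back out so that the flap falls fully shut. Leave everything else where it stands.

Things in the scene. Friction and masses are not known exactly. Their poses are not given: they have to be found in the camera images.
- hatch: Fixed hatch: white upright rack panel between two blue posts, 490 mm wide, 265 tall, 12 thick, with a flap opening 264 wide in its middle. Level floor runs through it 6 mm above the table, no sill: black shelf 210 mm out in front. Origin: table height, in the closed flap's plane, mid-width. x: the way in, from shelf through flap; y: across; z: up. Its place and yaw vary.
- hinge_mid (a point): Middle of the flap's hinge line, 206 mm above the table and 200 above the shelf, at the underside of the panel's 46 mm high lintel; axes as the hatch.
- bay_mid (a point): Centre of the receiving bay's floor behind the flap, 6 mm above the table, 125 mm behind the flap plane. The bay is aluminium, 250 mm deep and 450 wide inside, open above, with 30 mm cheeks at sides and back. Two low rails along x, 14 mm high, 6 thick, inner faces at y = +-77 mm, from 32 to 242 mm behind the flap, bound a lane in its middle; axes as the hatch.
- flap (a joint): Flap angle (rad): 0 shut, grows to 1.4 as its lower edge swings in (hatch +x); never swings out. Steel sheet 256 mm wide, 177 long, 3 thick, 0.22 kg, falls shut by its weight in half a second. Lower edge 23 mm above the shelf: the cassette itself pushes it open and slides under; the flap leans on the cassette until the trailing face is about 44 mm past the flap plane.
- cassette_mid (a point): The flat filter cassette to be fed: a loose grey plastic block with three round steel ports on top, 64 mm (its x) by 96 mm (its y) by 28 tall, about 0.25 kg, lying flat on the shelf in front of the flap, somewhat to one side and askew, its 96 mm sides roughly along the flap. This point is its centre, half-way up (14 mm above the shelf).
- fitting: Bystander, leave alone: loose turned brass fitting standing on the shelf beside the approach, 28 mm across, 34 tall. Origin: at its middle, underside.
- jar: Bystander, leave alone: small amber glass jar with black cap standing on the shelf beside the approach, 32 mm across, 48 tall. Origin: at its middle, underside.
- puck: Bystander, leave alone: round white filter puck with a steel stub, 48 mm across, 34 tall, delivered earlier, in the receiving bay beside the lane. Origin: at its middle, underside.
- upright_cassette: Bystander, leave alone: another grey cassette, standing on its short end, 28 by 64 mm and 96 tall, delivered earlier, in the receiving bay beside the lane. Origin: at its middle, underside.
- wrench: Bystander, leave alone: wrench lying on the table to the side. Origin: on the tool, at table level.
- screwdriver: Bystander, leave alone: screwdriver lying on the table to the side. Origin: on the tool, at table level.
- cup: Bystander, leave alone: white plastic cup, 70 mm across, 80 tall, on the table to the side. Origin: at its middle, underside.
There are look-alikes about, which are no part of the job. What is shaped like the part that bears cassette_mid but green is not meant.

How it is judged:
By the outcome, as a careful person would: the job done as asked, in the order asked, and still so for the second after the job is handed in, with the robot touching nothing.
It also fails if it takes over 54 s, if anything falls off the work surface, if the arm or the gripper's body presses on something with over 40 N, if the wrist force passes 120 N, or if a joint passes its speed limit or range.

## Working session

There is one attempt and no reset: what is moved stays moved. The work goes in short steps, Python scripts to look and compute and a shell command to move; the robot and the scene stay as the last step left them, time stands still between calls to the robot, and variables do not carry over. Pictures are saved under pics/ and viewed, at most 10 in all, crops included, and the job is handed in when it is done.

```bash
mkdir -p pics; cat > h.py <<'E'
import numpy as np, cv2, json, sys
from scipy.spatial.transform import Rotation as R
from station import ctrl
def snap(n,f):
    c=ctrl.camera(n); cv2.imwrite(f'pics/{f}.png',cv2.cvtColor(c['image'],cv2.COLOR_RGB2BGR))
    np.save(f'pics/{f}.npy',{k:v for k,v in c.items()},allow_pickle=True); return c
def load(f): return np.load(f'pics/{f}.npy',allow_pickle=True).item()
def rot(c):
    q=c['orientation']; return R.from_quat([q[1],q[2],q[3],q[0]])
def K(c): return np.array([[c['fx'],0,c['cx']],[0,c['fy'],c['cy']],[0,0,1.]])
def ray(c,uv,z):
    p=cv2.undistortPoints(np.array(uv,float).reshape(-1,1,2),K(c),np.array(c['dist_coeffs'],float)).reshape(-1,2)
    d=rot(c).apply(np.c_[p[:,0],-p[:,1],-np.ones(len(p))]); o=np.array(c['xyz'])
    return o+d*((z-o[2])/d[:,2])[:,None]
def proj(c,P):
    v=rot(c).inv().apply(np.atleast_2d(P)-np.array(c['xyz'])); v=v*[1,-1,-1]
    return cv2.projectPoints(v,np.zeros(3),np.zeros(3),K(c),np.array(c['dist_coeffs'],float))[0].reshape(-1,2)
E
python3 - <<'E'
from h import *
for n in('scene','top'):
    c=snap(n,n+'0'); print(n,c['xyz'],c['orientation'],c['fx'])
s=ctrl.sense(); print(s['position'],s['eef_rot'],s['gripper_width'],s['time_s'])
E
```

```text
scene [1595.22204391   75.06955464 1060.19548734] [0.61686243 0.28685238 0.30681098 0.66563013] 531.2419663026072
top [ 295.0169637    26.99538081 1559.53777966] [-0.69776557 -0.05558759  0.06983916  0.71074308] 534.7121025144073
[ 277.07617268 -587.44347354  221.55983152] [-8.32075439e-04  9.75809133e-01  2.18622482e-01 -2.30998451e-04] 0.9993478852367847 0.1
```

View pics/top0.png

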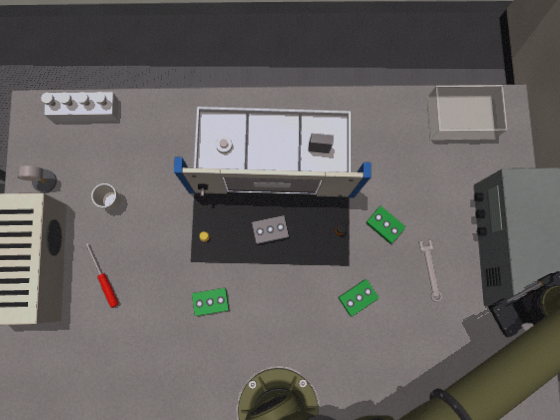

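View pics/scene0.png

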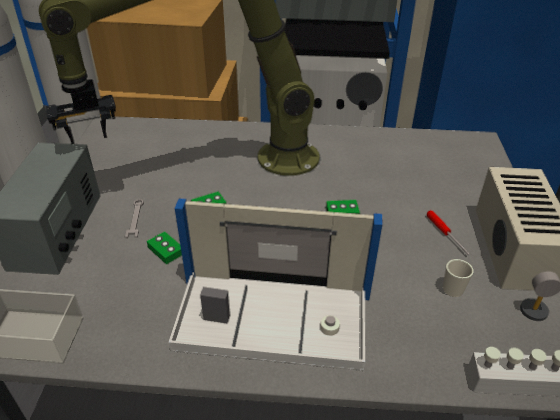

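The top picture shows the hatch ahead of the robot, with the flap at about row 183 and the shelf below it. Candidates for the cassette are:
- grey flat block on the shelf (270,229)
- green blocks (210,302), (358,297) and (385,224)
- grey upright block in the bay (321,143)

By the description it is the grey flat one at (270,229). The yellow item at (204,237) and the brown one at (340,231) are the bystanders on the shelf. I'll check in a close crop.

```bash
python3 - <<'E'
import cv2
i=cv2.imread('pics/top0.png')[95:275,170:380]
cv2.imwrite('pics/crop1.png',cv2.resize(i,None,fx=3.3,fy=3.3,interpolation=cv2.INTER_CUBIC)); print(i.shape)
E
```

```text
(180, 210, 3)
```

View pics/crop1.png

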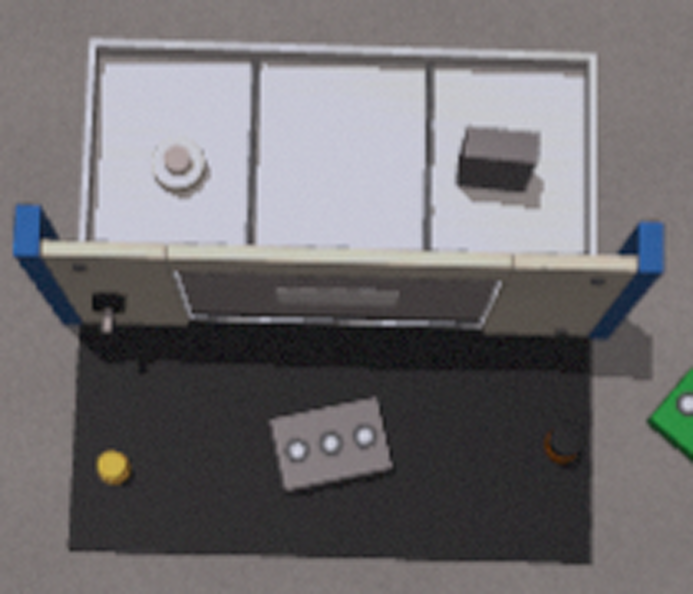

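The crop confirms the flat grey cassette with three steel ports: top corners at (270,420), (377,397), (392,467) and (286,491), ports at (297,450), (331,442) and (365,435). The jar is at (563,445) and the fitting at (113,466).

```bash
python3 - <<'E'
from h import *
c=load('top0'); f=lambda l:np.array(l,float)/3.3+[170-.35,95-.35]
sh=ray(c,f([(69,549),(591,562),(82,325),(592,340)]),6); print('shelf',sh.round(1))
ra=ray(c,f([(256,62),(430,66),(249,244),(425,250)]),20); print('rails',ra.round(1))
po=ray(c,f([(297,450),(331,442),(365,435)]),36); print('ports',po.round(1))
print('top corners',ray(c,f([(270,420),(377,397),(392,467),(286,491)]),34).round(1))
print('fit,jar',ray(c,f([(113,464)]),40).round(1),ray(c,f([(563,447)]),50).round(1))
print('posts', ray(c,f([(28,207),(651,225)]),265).round(1))
for a,b in((sh[0],sh[1]),(ra[0],ra[1]),(po[0],po[2])): 
  d=b-a; print('yaw',np.degrees(np.arctan2(d[0],-d[1])),np.linalg.norm(d))
for a,b in((ra[2],ra[0]),(ra[3],ra[1])):
  d=b-a; print('yawx',np.degrees(np.arctan2(d[1],d[0])))
E
```

```text
shelf [[ 415.9  243.8    6. ]
 [ 395.9 -214.3    6. ]
 [ 616.1  233.8    6. ]
 [ 594.8 -223.9    6. ]]
rails [[856.1  75.   20. ]
 [850.2 -84.2  20. ]
 [684.9  83.   20. ]
 [676.9 -74.9  20. ]]
ports [[495.9  42.5  36. ]
 [502.4  12.8  36. ]
 [508.  -16.9  36. ]]
top corners [[522.9  65.7  34. ]
 [541.7 -28.2  34. ]
 [479.8 -39.9  34. ]
 [460.5  52.6  34. ]]
fit,jar [[485.9 201.7  40. ]] [[ 492.6 -187.5   50. ]]
posts [[ 654.3  240.7  265. ]
 [ 633.  -231.   265. ]]
yaw -2.4942018925199863 458.5598920368708
yaw -2.1509434663027363 159.3163888836113
yaw 11.534342381746995 60.64894515148894
yawx -2.6828463304091916
yawx -3.0961998217971503
```

```bash
python3 -m handwheel '[{"ty":-1,"jaw":0.6},{"ty":-1,"jaw":0.6},{"ty":-1,"jaw":0.6},{"ty":-1,"jaw":0.6},{"wz":0.31,"jaw":0.6},{"wz":0.31,"jaw":0.6},{"wz":0.31,"jaw":0.6},{"ty":-1,"tx":0.3,"jaw":0.6},{"ty":-1,"tx":0.4,"jaw":0.6},{"ty":-1,"tx":0.4,"jaw":0.6},{"ty":-1,"tx":0.4,"jaw":0.6},{"ty":-1,"tx":0.4,"jaw":0.6},{"ty":-1,"tx":0.4,"jaw":0.6},{"ty":-1,"tx":0.4,"jaw":0.6},{"ty":-1,"tx":0.4,"jaw":0.6},{"jaw":0.6}]'
cat > st.py <<'E'
from h import *
s=ctrl.sense(); T=R.from_quat(np.roll(s['eef_rot'],-1)).as_matrix()
O=np.array([613.5,5.5,0]); H=R.from_euler('z',-2.6,degrees=True).as_matrix()
p=np.array(s['position'])
print('t',s['time_s'],'p',p.round(1),'hatch',(H.T@(p-O)).round(1),'F',np.round(s['wrist_force'],1),'jaw',s['gripper_width'],'q',np.round(s['q'],2))
print('tool axes in hatch (cols)\n',(H.T@T).round(3))
E
python3 st.py
```

```text
t 0.1 p [ 277.1 -587.4  221.6] hatch [-309.2 -607.6  221.6] F [-0.3  0.1 -0.3] jaw 0.9993478852367847 q [ 1.14  0.32 -0.07  1.45  0.02  1.37 -0.06]
tool axes in hatch (cols)
 [[ 0.884  0.467 -0.001]
 [ 0.467 -0.884  0.001]
 [-0.    -0.002 -1.   ]]$[0]: bad value
```

```bash
python3 -m handwheel '[{"tx":0,"ty":-1,"tz":0,"wx":0,"wy":0,"wz":0,"jaw":0.6},{"tx":0,"ty":-1,"tz":0,"wx":0,"wy":0,"wz":0,"jaw":0.6},{"tx":0,"ty":-1,"tz":0,"wx":0,"wy":0,"wz":0,"jaw":0.6},{"tx":0,"ty":-1,"tz":0,"wx":0,"wy":0,"wz":0,"jaw":0.6},{"tx":0,"ty":0,"tz":0,"wx":0,"wy":0,"wz":0.31,"jaw":0.6},{"tx":0,"ty":0,"tz":0,"wx":0,"wy":0,"wz":0.31,"jaw":0.6},{"tx":0,"ty":0,"tz":0,"wx":0,"wy":0,"wz":0.31,"jaw":0.6},{"tx":0.3,"ty":-1,"tz":0,"wx":0,"wy":0,"wz":0,"jaw":0.6},{"tx":0.4,"ty":-1,"tz":0,"wx":0,"wy":0,"wz":0,"jaw":0.6},{"tx":0.4,"ty":-1,"tz":0,"wx":0,"wy":0,"wz":0,"jaw":0.6},{"tx":0.4,"ty":-1,"tz":0,"wx":0,"wy":0,"wz":0,"jaw":0.6},{"tx":0.4,"ty":-1,"tz":0,"wx":0,"wy":0,"wz":0,"jaw":0.6},{"tx":0.4,"ty":-1,"tz":0,"wx":0,"wy":0,"wz":0,"jaw":0.6},{"tx":0.4,"ty":-1,"tz":0,"wx":0,"wy":0,"wz":0,"jaw":0.6},{"tx":0.4,"ty":-1,"tz":0,"wx":0,"wy":0,"wz":0,"jaw":0.6},{"tx":0,"ty":0,"tz":0,"wx":0,"wy":0,"wz":0,"jaw":0.6}]'
cat > st.py <<'E'
from h import *
s=ctrl.sense(); T=R.from_quat(np.roll(s['eef_rot'],-1)).as_matrix()
O=np.array([613.5,5.5,0]); H=R.from_euler('z',-2.6,degrees=True).as_matrix()
p=np.array(s['position'])
print('t',s['time_s'],'p',p.round(1),'hatch',(H.T@(p-O)).round(1),'F',np.round(s['wrist_force'],1),'jaw',s['gripper_width'],'q',np.round(s['q'],2))
print('tool axes in hatch (cols)\n',(H.T@T).round(3))
E
python3 st.py
```

```text
time_s: 2.1
position: [322.1, -299.5, 222.4]
eef_rot: [-0.0, 1.0, -0.021, -0.0]
wrist_force: [0.2, -2.0, -0.4]
gripper_width: 0.603
gripper_force: 0.0
t 2.1 p [ 322.1 -299.5  222.4] hatch [-277.3 -317.9  222.4] F [ 0.2 -2.  -0.4] jaw 0.6025739725447743 q [ 0.96 -0.12 -0.25  1.93 -0.03  1.33 -0.89]
tool axes in hatch (cols)
 [[ 1.     0.003 -0.   ]
 [ 0.003 -1.     0.   ]
 [-0.    -0.    -1.   ]]
```

```bash
python3 -m handwheel '[{"tx":0.32,"ty":-1,"tz":0,"wx":0,"wy":0,"wz":0,"jaw":0.6},{"tx":0.32,"ty":-1,"tz":0,"wx":0,"wy":0,"wz":0,"jaw":0.6},{"tx":0.32,"ty":-1,"tz":0,"wx":0,"wy":0,"wz":0,"jaw":0.6},{"tx":0.32,"ty":-1,"tz":0,"wx":0,"wy":0,"wz":0,"jaw":0.6},{"tx":0.32,"ty":-1,"tz":0,"wx":0,"wy":0,"wz":0,"jaw":0.6},{"tx":0.32,"ty":-1,"tz":0,"wx":0,"wy":0,"wz":0,"jaw":0.6},{"tx":0.32,"ty":-1,"tz":0,"wx":0,"wy":0,"wz":0,"jaw":0.6},{"tx":0.32,"ty":-1,"tz":0,"wx":0,"wy":0,"wz":0,"jaw":0.6},{"tx":0.32,"ty":-1,"tz":0,"wx":0,"wy":0,"wz":0,"jaw":0.6},{"tx":0.32,"ty":-1,"tz":0,"wx":0,"wy":0,"wz":0,"jaw":0.6},{"tx":0.32,"ty":-1,"tz":0,"wx":0,"wy":0,"wz":0,"jaw":0.6},{"tx":0.32,"ty":-1,"tz":0,"wx":0,"wy":0,"wz":0,"jaw":0.6},{"tx":0.28,"ty":-0.84,"tz":0,"wx":0,"wy":0,"wz":0,"jaw":0.6},{"tx":0,"ty":0,"tz":0,"wx":0,"wy":0,"wz":0,"jaw":0.6}]' >/dev/null
python3 st.py; python3 -c "
from h import *
snap('wrist','w1')"
```

```text
t 3.85 p [439.3  15.1 222.5] hatch [-174.5    1.7  222.5] F [ 0.2 -0.2 -0.3] jaw 0.5976444041423841 q [ 0.69 -0.14 -0.71  1.92 -0.09  1.33 -1.61]
tool axes in hatch (cols)
 [[ 1.     0.001 -0.   ]
 [ 0.001 -1.     0.   ]
 [-0.    -0.    -1.   ]]
```

View pics/w1.png

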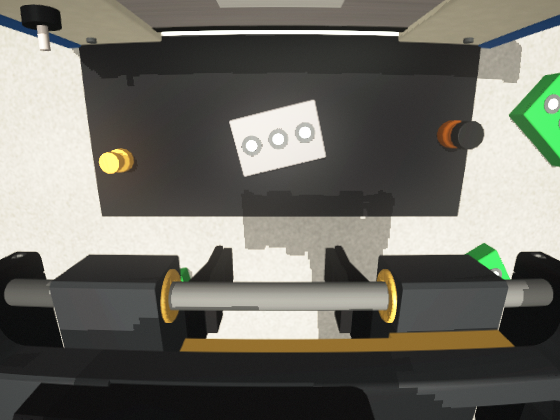

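The wrist view shows the cassette ahead of the fingers: ports (251,146), (278,139), (304,132); shelf front corners (102,215), (458,215). The jar at (460,134) and the fitting at (116,161) are far to the sides.

```bash
python3 - <<'E'
from h import *
c=load('w1'); O=np.array([613.5,5.5,0]); H=R.from_euler('z',-2.6,degrees=True).as_matrix()
h=lambda P:((P-O)@H).round(1)
print('cam',h(np.array(c['xyz'])))
print('shelf',h(ray(c,[(102,215),(458,215)],6)))
print('ports',h(ray(c,[(251,146),(278,139),(304,132)],36)))
print('corners',h(ray(c,[(230,121),(315,100),(326,157),(244,177)],34)))
t=load('top0'); f=lambda l:np.array(l,float)/3.3+[170-.35,95-.35]
print('jar/fit',h(ray(c,[(116,161)],40)),h(ray(c,[(470,134)],54)))
E
```

```text
cam [-99.3   2.  384.8]
shelf [[-209.3  229.5    6. ]
 [-208.6 -229.7    6. ]]
ports [[-121.5   32.1   36. ]
 [-114.     2.5   36. ]
 [-106.5  -25.7   36. ]]
corners [[ -94.9   54.5   34. ]
 [ -73.1  -36.9   34. ]
 [-133.5  -50.9   34. ]
 [-156.2   40.9   34. ]]
jar/fit [[-136.7  183.3   40. ]] [[-105.8 -200.    54. ]]
```

Both views agree on the hatch frame (shelf edge at -209) and the cassette (centre -114, 2; yaw 14°). I'll descend behind the cassette.

```bash
python3 -m handwheel '[{"tx":0,"ty":0,"tz":1,"wx":0,"wy":0,"wz":0,"jaw":0.6},{"tx":0,"ty":0,"tz":1,"wx":0,"wy":0,"wz":0,"jaw":0.6},{"tx":0,"ty":0,"tz":1,"wx":0,"wy":0,"wz":0,"jaw":0.6},{"tx":0,"ty":0,"tz":1,"wx":0,"wy":0,"wz":0,"jaw":0.6},{"tx":0,"ty":0,"tz":1,"wx":0,"wy":0,"wz":0,"jaw":0.6},{"tx":0,"ty":0,"tz":1,"wx":0,"wy":0,"wz":0,"jaw":0.6},{"tx":0,"ty":0,"tz":1,"wx":0,"wy":0,"wz":0,"jaw":0.6},{"tx":0,"ty":0,"tz":0.8,"wx":0,"wy":0,"wz":0,"jaw":0.6},{"tx":0,"ty":0,"tz":0.4,"wx":0,"wy":0,"wz":0,"jaw":0.6},{"tx":0,"ty":0,"tz":0,"wx":0,"wy":0,"wz":0,"jaw":0.6}]' >/dev/null
python3 st.py
```

```text
t 5.15 p [438.4  13.7  17.1] hatch [-175.3    0.3   17.1] F [ 0.4  0.5 -0.2] jaw 0.6003430575974075 q [ 0.63  0.15 -0.76  2.15  0.14  0.89 -1.82]
tool axes in hatch (cols)
 [[ 1.    -0.002 -0.001]
 [-0.002 -1.    -0.   ]
 [-0.001  0.    -1.   ]]
```

```bash
python3 -m handwheel '[{"tx":0.2,"ty":0,"tz":0,"wx":0,"wy":0,"wz":0,"jaw":0.6},{"tx":0.2,"ty":0,"tz":0,"wx":0,"wy":0,"wz":0,"jaw":0.6},{"tx":0.2,"ty":0,"tz":0,"wx":0,"wy":0,"wz":0,"jaw":0.6},{"tx":0.2,"ty":0,"tz":0,"wx":0,"wy":0,"wz":0,"jaw":0.6},{"tx":0.2,"ty":0,"tz":0,"wx":0,"wy":0,"wz":0,"jaw":0.6},{"tx":0.2,"ty":0,"tz":0,"wx":0,"wy":0,"wz":0,"jaw":0.6},{"tx":0.2,"ty":0,"tz":0,"wx":0,"wy":0,"wz":0,"jaw":0.6},{"tx":0.2,"ty":0,"tz":0,"wx":0,"wy":0,"wz":0,"jaw":0.6},{"tx":0.2,"ty":0,"tz":0,"wx":0,"wy":0,"wz":0,"jaw":0.6},{"tx":0.2,"ty":0,"tz":0,"wx":0,"wy":0,"wz":0,"jaw":0.6},{"tx":0,"ty":0,"tz":0,"wx":0,"wy":0,"wz":0,"jaw":0.6}]' >/dev/null
python3 st.py
python3 - <<'E'
from h import *
c=snap('top','t2'); i=cv2.cvtColor(c['image'],cv2.COLOR_RGB2BGR)[150:270,180:360]
cv2.imwrite('pics/t2c.png',cv2.resize(i,None,fx=4,fy=4,interpolation=cv2.INTER_CUBIC))
w=snap('wrist','w2')
a=np.hstack([cv2.imread('pics/t2c.png'),]) 
E
```

```text
t 6.525 p [490.2  12.3  17.7] hatch [-123.5    1.2   17.7] F [0.2 0.8 0.4] jaw 0.5970146551119037 q [ 0.59  0.27 -0.73  2.03  0.22  0.91 -1.88]
tool axes in hatch (cols)
 [[ 1.    -0.001  0.002]
 [-0.001 -1.     0.   ]
 [ 0.002 -0.    -1.   ]]
```

View pics/w2.png

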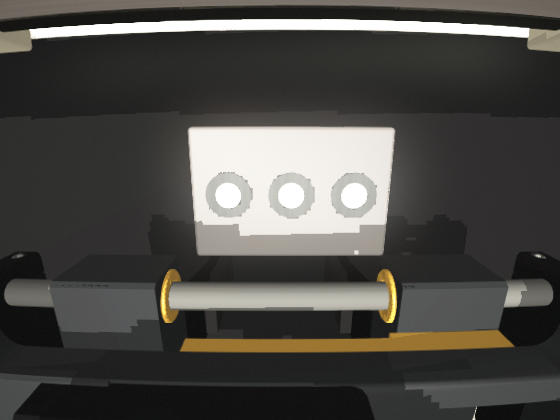

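The cassette is now square: ports at (228,196), (291,195), (354,195), sitting a few mm right of the tool centre. Next I tilt the tool forward so the hand stays outside the panel.

```bash
python3 -m handwheel '[{"tx":-0.1,"ty":0,"tz":-0.2,"wx":0,"wy":0,"wz":0,"jaw":0.6},{"tx":0,"ty":0,"tz":0,"wx":0,"wy":0.3,"wz":0,"jaw":0.6},{"tx":0,"ty":0,"tz":0,"wx":0,"wy":0.3,"wz":0,"jaw":0.6},{"tx":0,"ty":0,"tz":0,"wx":0,"wy":0.3,"wz":0,"jaw":0.6},{"tx":0,"ty":0,"tz":0,"wx":0,"wy":0,"wz":0,"jaw":0.6}]' >/dev/null
python3 st.py
```

```text
t 7.25 p [481.6  11.   20.2] hatch [-132.    -0.5   20.2] F [0.3 0.  0.5] jaw 0.6008391435320407 q [ 0.68 -0.09 -0.79  2.43  0.05  0.32 -1.79]
tool axes in hatch (cols)
 [[ 0.894 -0.001  0.449]
 [ 0.001 -1.    -0.004]
 [ 0.449  0.004 -0.894]]
```

```bash
python3 -m handwheel '[{"tx":0.18,"ty":0,"tz":0.09,"wx":0,"wy":0,"wz":0,"jaw":0.6},{"tx":0.18,"ty":0,"tz":0.09,"wx":0,"wy":0,"wz":0,"jaw":0.6},{"tx":0.18,"ty":0,"tz":0.09,"wx":0,"wy":0,"wz":0,"jaw":0.6},{"tx":0.18,"ty":0,"tz":0.09,"wx":0,"wy":0,"wz":0,"jaw":0.6},{"tx":0.18,"ty":0,"tz":0.09,"wx":0,"wy":0,"wz":0,"jaw":0.6},{"tx":0.18,"ty":0,"tz":0.09,"wx":0,"wy":0,"wz":0,"jaw":0.6},{"tx":0.18,"ty":0,"tz":0.09,"wx":0,"wy":0,"wz":0,"jaw":0.6},{"tx":0.18,"ty":0,"tz":0.09,"wx":0,"wy":0,"wz":0,"jaw":0.6},{"tx":0.18,"ty":0,"tz":0.09,"wx":0,"wy":0,"wz":0,"jaw":0.6},{"tx":0.18,"ty":0,"tz":0.09,"wx":0,"wy":0,"wz":0,"jaw":0.6},{"tx":0,"ty":0,"tz":0,"wx":0,"wy":0,"wz":0,"jaw":0.6},{"tx":0,"ty":0,"tz":0,"wx":0,"wy":0.3,"wz":0,"jaw":0.6},{"tx":0,"ty":0,"tz":0,"wx":0,"wy":0.2,"wz":0,"jaw":0.6},{"tx":0,"ty":0,"tz":0,"wx":0,"wy":0,"wz":0,"jaw":0.6}]' >/dev/null
python3 st.py
```

```text
t 9.0 p [539.9  -5.6  32.4] hatch [-73.1 -14.4  32.4] F [ 0.2 -0.2  0.1] jaw 0.6020819323643481 q [ 0.83 -0.   -0.94  2.43  0.89  0.16 -2.59]
tool axes in hatch (cols)
 [[ 0.81  -0.021  0.586]
 [-0.001 -0.999 -0.034]
 [ 0.586  0.027 -0.81 ]]
```

```bash
cat > kin.py <<'E'
from h import *
import itertools
from scipy.optimize import least_squares
# q, position, tool rotation in hatch -> world
H=R.from_euler('z',-2.6,degrees=True).as_matrix()
def rx(cols): return H@np.array(cols)
I=[[1,0,0],[0,-1,0],[0,0,-1.]]
D=[([1.144,.321,-.07,1.45,.023,1.371,-.057],[277.1,-587.4,221.6],rx([[.884,.467,-.001],[.467,-.884,.001],[0,-.002,-1]])),
([.96,-.12,-.25,1.93,-.03,1.33,-.89],[322.1,-299.5,222.4],rx(I)),
([.69,-.14,-.71,1.92,-.09,1.33,-1.61],[439.3,15.1,222.5],rx(I)),
([.63,.15,-.76,2.15,.14,.89,-1.82],[438.4,13.7,17.1],rx(I)),
([.59,.27,-.73,2.03,.22,.91,-1.88],[490.2,12.3,17.7],rx(I)),
([.68,-.09,-.79,2.43,.05,.32,-1.79],[481.6,11,20.2],rx([[.894,-.001,.449],[.001,-1,-.004],[.449,.004,-.894]])),
([.83,0,-.94,2.43,.89,.16,-2.59],[539.9,-5.6,32.4],rx([[.81,-.021,.586],[-.001,-.999,-.034],[.586,.027,-.81]]))]
e=lambda ax,a:R.from_euler(ax,a).as_matrix()
def fk(q,p,s):
    d0,L1,e1,e2,L2,w,Lt,c0,c7=p[:9]
    A=e('z',s[0]*q[0]+c0); t=np.array([0,0,d0.real])
    A=A@e('y',q[1]); A=A@e('z',s[1]*q[2]); t=t+A@[e1,0,L1]
    A=A@e('y',q[3]); t=t+A@[e2,0,L2]
    A=A@e('z',s[2]*q[4])@e('y',q[5]); t=t+A@[w,0,Lt]
    return t,A@e('z',s[3]*q[6]+c7)
def res(p,s):
    o=[]
    for q,x,T in D:
        t,A=fk(q,p,s); o+=list((t-x)/5)+list(((A-T)*60).ravel())
    return np.array(o)
if __name__=='__main__':
    best=[]
    for s in itertools.product((1,-1),repeat=4):
        for c7 in(0,1.57,3.14,-1.57):
            r=least_squares(res,[300,300,0,0,300,0,280,0,c7],args=(s,),loss='soft_l1')
            best.append((r.cost,s,r.x.round(2)))
    best.sort(key=lambda b:b[0])
    for b in best[:3]: print(b)
    np.save('kin.npy',{'s':best[0][1],'p':best[0][2]})
    for q,x,T in D: print((fk(q,best[0][2],best[0][1])[0]-x).round(1))
E
python3 kin.py
```

```text
(np.float64(8.050007661268827), (-1, -1, -1, -1), array([ 2.5304e+02,  4.8166e+02, -5.7500e+00,  1.0820e+01,  5.1473e+02,
       -4.6000e-01,  3.7690e+02, -4.0000e-02, -4.7500e+00]))
(np.float64(8.050007661289841), (-1, -1, -1, -1), array([ 2.5304e+02,  4.8166e+02, -5.7500e+00,  1.0820e+01,  5.1473e+02,
       -4.6000e-01,  3.7690e+02, -4.0000e-02,  1.5300e+00]))
(np.float64(8.050007661295181), (-1, -1, -1, -1), array([ 2.5304e+02,  4.8166e+02, -5.7500e+00,  1.0820e+01,  5.1473e+02,
       -4.6000e-01,  3.7690e+02, -4.0000e-02,  1.5300e+00]))
[0.1 0.4 0.8]
[ 2.6  9.7 -3. ]
[ 1.5  3.8 -3.7]
[-1.7  6.3  2.4]
[5.1 4.1 3.8]
[1.  1.  0.5]
[-1.2 -3.  -0.9]
```

```bash
cat > ik.py <<'E'
from kin import *
k=np.load('kin.npy',allow_pickle=True).item(); P,S=k['p'],k['s']
lo=np.array([-2.86,-.3,-1.38,.06,-1.56,.09,-2.69]);hi=np.array([2.86,2.09,1.24,2.45,4.7,2.05,2.69])
O=np.array([613.5,5.5,0])
def target(x,y,z,th,flip):
    t=np.radians(th); Z=np.array([np.sin(t),0,-np.cos(t)]);X=np.array([np.cos(t),0,np.sin(t)])*(-1 if flip else 1)
    return H@[x,y,z]+O, H@np.c_[X,np.cross(Z,X),Z]
def ik(x,T,q0):
    def f(q):
        t,A=fk(q,P,S); return np.r_[(t-x)/5,((A-T)*60).ravel(),(q-q0)*.02]
    r=least_squares(f,np.clip(q0,lo+.03,hi-.03),bounds=(lo+.02,hi-.02)); return r.x,np.abs(f(r.x)[:12]).max()
if __name__=='__main__':
    rng=np.random.default_rng(0)
    for flip in(0,1):
      for (X,z,th) in((-110,17,12),(-70,17,25),(-20,17,35),(20,17,45),(65,17,45),(65,17,55)):
        sols=[]
        for _ in range(40):
            q,e=ik(*target(X,0,z,th,flip),rng.uniform(lo,hi))
            if e<.3 and not any(np.abs(q-s).max()<.5 for s in sols): sols.append(q)
        sols.sort(key=lambda q:-np.minimum(q-lo,hi-q).min())
        print(flip,X,th,len(sols)); [print('   ',s.round(2)) for s in sols[:5]]
E
python3 ik.py
```

```text
0 -110 12 4
    [ 0.24  0.11 -0.33  2.18  0.09  0.65 -1.76]
    [-0.48  0.12  0.43  2.18 -0.06  0.64 -1.64]
    [-1.    0.18  0.99  2.18 -0.23  0.66 -1.48]
    [ 1.15  0.38 -1.36  2.18  0.61  0.75 -2.2 ]
0 -70 25 5
    [ 0.7   0.11 -0.81  2.29  0.35  0.36 -2.  ]
    [ 0.01  0.08 -0.1   2.29  0.13  0.34 -1.81]
    [-0.68  0.1   0.62  2.29 -0.06  0.34 -1.64]
    [ 1.19  0.3  -1.36  2.29  0.83  0.47 -2.41]
    [-1.24  0.21  1.22  2.29 -0.46  0.37 -1.29]
0 -20 35 3
    [-0.86  0.2   0.81  2.32 -0.82  0.11 -0.92]
    [-1.22  0.35  1.22  2.32 -1.34  0.26 -0.49]
    [ 0.14  0.14 -0.23  2.32  0.82  0.11 -2.48]
0 20 45 3
    [-0.73  0.28  0.68  2.35  3.46  0.23  1.04]
    [ 0.08  0.23 -0.18  2.35  2.73  0.24  1.89]
    [ 0.86  0.4  -1.01  2.35  2.24  0.41  2.56]
0 65 45 4
    [-0.57  0.33  0.53  2.25  3.5   0.2   1.02]
    [-0.05  0.29 -0.02  2.25  2.82  0.2   1.79]
    [ 0.79  0.47 -0.95  2.25  2.17  0.41  2.67]
    [-1.15  0.69  1.22  2.25  4.17  0.49  0.07]
0 65 55 4
    [-0.37  0.38  0.3   2.35  3.11  0.52  1.42]
    [ 0.41  0.41 -0.52  2.35  2.81  0.57  1.94]
    [ 1.03  0.87 -1.22  2.35
[... 631 characters left out ...]
   [ 1.15  0.49 -1.36  2.32  1.54  0.5   0.14]
    [ 0.14  0.14 -0.23  2.32  0.82  0.11  0.66]
1 20 45 3
    [-0.45  0.24  0.38  2.35  3.16  0.22 -1.75]
    [ 0.24  0.24 -0.34  2.35  2.63  0.25 -1.12]
    [ 1.01  0.52 -1.19  2.35  2.15  0.51 -0.41]
1 65 45 5
    [ 0.71  0.42 -0.85  2.25  2.21  0.37 -0.56]
    [ 0.23  0.31 -0.33  2.25  2.54  0.23 -1.02]
    [-0.74  0.38  0.72  2.25  3.73  0.23 -2.4 ]
    [-0.2   0.29  0.14  2.25  3.    0.19 -1.55]
    [ 1.08  0.89 -1.36  2.26  2.08  0.78 -0.08]
1 65 55 4
    [-0.27  0.37  0.19  2.35  3.07  0.52 -1.66]
    [ 0.61  0.48 -0.74  2.35  2.72  0.61 -1.04]
    [ 1.06  0.94 -1.27  2.35  2.51  0.88 -0.39]
    [-1.13  0.75  1.14  2.35  3.61  0.64 -2.63]
```

The present wrist branch runs into joint limits when tilting. My fitted kinematics shows that turning the tool half a turn about z gives a continuous path with the tool tilted to 45°. I'll lift off, straighten the tool and turn it.

```bash
python3 -m handwheel '[{"tx":0.58,"ty":0,"tz":-0.81,"wx":0,"wy":0,"wz":0,"jaw":0.6},{"tx":0.58,"ty":0,"tz":-0.81,"wx":0,"wy":0,"wz":0,"jaw":0.6},{"tx":0.58,"ty":0,"tz":-0.81,"wx":0,"wy":0,"wz":0,"jaw":0.6},{"tx":0.58,"ty":0,"tz":-0.81,"wx":0,"wy":0,"wz":0,"jaw":0.6},{"tx":0.58,"ty":0,"tz":-0.81,"wx":0,"wy":0,"wz":0,"jaw":0.6},{"tx":0.58,"ty":0,"tz":-0.81,"wx":0,"wy":0,"wz":0,"jaw":0.6},{"tx":0,"ty":0,"tz":0,"wx":0,"wy":-0.3,"wz":0,"jaw":0.6},{"tx":0,"ty":0,"tz":0,"wx":0,"wy":-0.3,"wz":0,"jaw":0.6},{"tx":-0.7,"ty":0,"tz":0,"wx":0,"wy":-0.3,"wz":0,"jaw":0.6},{"tx":-0.7,"ty":0,"tz":0,"wx":0,"wy":-0.3,"wz":0,"jaw":0.6},{"tx":0,"ty":0,"tz":0,"wx":0,"wy":0,"wz":0,"jaw":0.6}]' >/dev/null
python3 st.py
```

```text
t 10.375 p [507.7  -1.5 151.9] hatch [-105.4  -11.8  151.9] F [-0.1  0.4 -0.5] jaw 0.5961242505210197 q [ 0.49  0.11 -0.59  1.87  0.09  1.2  -1.78]
tool axes in hatch (cols)
 [[ 1.    -0.026 -0.008]
 [-0.027 -0.999 -0.029]
 [-0.007  0.029 -1.   ]]
```

```bash
python3 -m handwheel '[{"tx":0,"ty":0,"tz":-1,"wx":0,"wy":0,"wz":-0.3,"jaw":0.6},{"tx":-1,"ty":0,"tz":-1,"wx":0,"wy":0,"wz":-0.3,"jaw":0.6},{"tx":0,"ty":0,"tz":0,"wx":0,"wy":0,"wz":-0.35,"jaw":0.6},{"tx":0,"ty":0,"tz":0,"wx":0,"wy":0,"wz":-0.35,"jaw":0.6},{"tx":0,"ty":0,"tz":0,"wx":0,"wy":0,"wz":-0.35,"jaw":0.6},{"tx":0,"ty":0,"tz":0,"wx":0,"wy":0,"wz":-0.35,"jaw":0.6},{"tx":0,"ty":0,"tz":0,"wx":0,"wy":0,"wz":-0.35,"jaw":0.6},{"tx":0,"ty":0,"tz":0,"wx":0,"wy":0,"wz":-0.35,"jaw":0.6},{"tx":0,"ty":0,"tz":0,"wx":0,"wy":0,"wz":-0.35,"jaw":0.6},{"tx":0,"ty":0,"tz":0,"wx":0,"wy":0,"wz":-0.35,"jaw":0.6},{"tx":0,"ty":0,"tz":0,"wx":0,"wy":0,"wz":-0.35,"jaw":0.6},{"tx":0,"ty":0,"tz":0,"wx":0,"wy":0,"wz":-0.35,"jaw":0.6},{"tx":0,"ty":0,"tz":0,"wx":0,"wy":0,"wz":-0.35,"jaw":0.6},{"tx":0,"ty":0,"tz":0,"wx":0,"wy":0,"wz":-0.35,"jaw":0.6},{"tx":0,"ty":0,"tz":0,"wx":0,"wy":0,"wz":-0.35,"jaw":0.6},{"tx":0,"ty":0,"tz":0,"wx":0,"wy":0,"wz":-0.35,"jaw":0.6},{"tx":0,"ty":0,"tz":0,"wx":0,"wy":0,"wz":-0.35,"jaw":0.6},{"tx":0,"ty":0,"tz":0,"wx":0,"wy":0,"wz":-0.2,"jaw":0.6},{"tx":0,"ty":0,"tz":0,"wx":0,"wy":0,"wz":0,"jaw":0.6}]' >/dev/null
python3 st.py;  python3 - <<'E'
from h import *
c=snap('top','t3'); i=cv2.cvtColor(c['image'],cv2.COLOR_RGB2BGR)[100:270,180:370]
cv2.imwrite('pics/t3c.png',cv2.resize(i,None,fx=3.5,fy=3.5,interpolation=cv2.INTER_CUBIC))
E
```

```text
t 12.75 p [481.4  -2.5 203. ] hatch [-131.7  -14.   203. ] F [-0.1  0.5  0.7] jaw 0.5971745347368751 q [ 0.53 -0.   -0.6   1.86  0.03  1.29  1.44]
tool axes in hatch (cols)
 [[-1.     0.002 -0.004]
 [ 0.002  0.999 -0.034]
 [ 0.004 -0.034 -0.999]]
```

View pics/t3c.png

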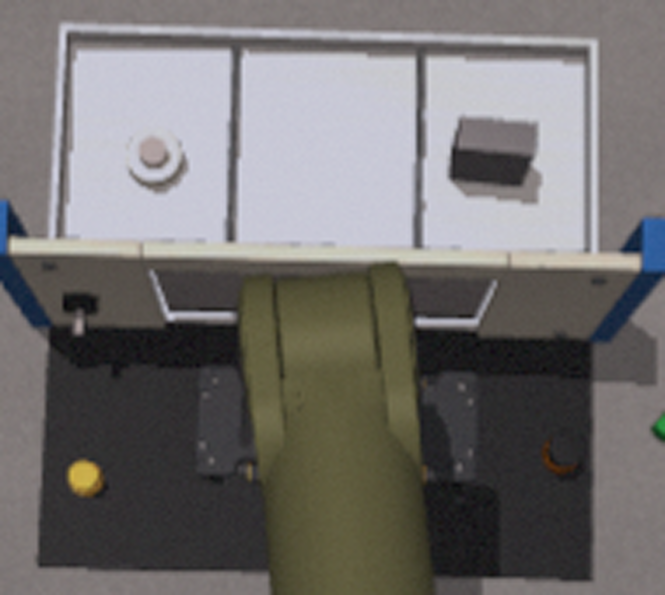

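```bash
python3 -m handwheel '[{"tx":0,"ty":-1,"tz":0,"wx":-0.06,"wy":0,"wz":0,"jaw":0.6},{"tx":0,"ty":-1,"tz":0,"wx":0,"wy":0,"wz":0,"jaw":0.6},{"tx":0,"ty":-1,"tz":0,"wx":0,"wy":0,"wz":0,"jaw":0.6},{"tx":0,"ty":-1,"tz":0,"wx":0,"wy":0,"wz":0,"jaw":0.6},{"tx":0,"ty":-1,"tz":0,"wx":0,"wy":0,"wz":0,"jaw":0.6},{"tx":0,"ty":-1,"tz":0,"wx":0,"wy":0,"wz":0,"jaw":0.6},{"tx":0,"ty":0,"tz":0,"wx":0,"wy":0,"wz":0,"jaw":0.6}]' >/dev/null
python3 st.py;  python3 - <<'E'
from h import *
c=snap('top','t4'); i=cv2.cvtColor(c['image'],cv2.COLOR_RGB2BGR)[170:270,220:330]
cv2.imwrite('pics/t4c.png',cv2.resize(i,None,fx=5,fy=5,interpolation=cv2.INTER_CUBIC))
O=np.array([613.5,5.5,0]); H=R.from_euler('z',-2.6,degrees=True).as_matrix()
print(((ray(load('w2'),[(228,196),(291,195),(354,195)],36)-O)@H).round(1))
E
```

```text
t 13.675 p [ 473.8 -154.9  204.1] hatch [-132.3 -166.6  204.1] F [-0.2  0.  -0.3] jaw 0.600726080414077 q [ 0.69  0.03 -0.44  1.83  0.02  1.29  1.77]
tool axes in hatch (cols)
 [[-1.     0.008 -0.005]
 [ 0.008  1.    -0.004]
 [ 0.005 -0.004 -1.   ]]
[[-80.9  25.2  36. ]
 [-80.4  -4.6  36. ]
 [-80.4 -34.4  36. ]]
```

View pics/t4c.png

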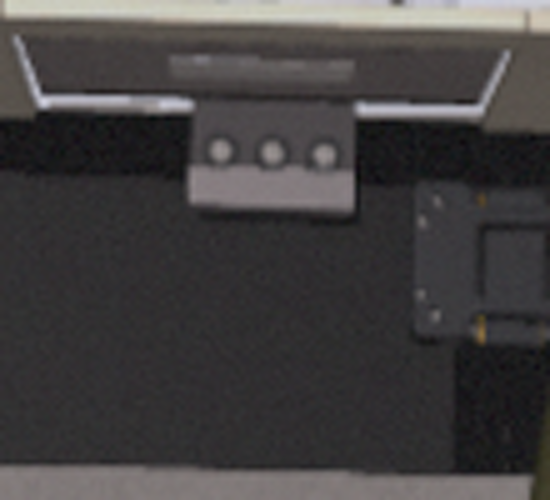

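The cassette is square, at the flap: ports (221,150), (273,153), (324,154); trailing edge from (190,206) to (354,211).

```bash
python3 - <<'E'
from h import *
O=np.array([613.5,5.5,0]); H=R.from_euler('z',-2.6,degrees=True).as_matrix()
f=lambda l:np.array(l,float)/5+[220-.4,170-.4]
h=lambda l,z:((ray(load('t4'),f(l),z)-O)@H).round(1)
print(h([(221,151),(273,153),(324,155)],36)); print(h([(190,203),(354,208)],34))
E
```

```text
[[-27.7  22.4  36. ]
 [-28.   -7.8  36. ]
 [-28.3 -37.4  36. ]]
[[-58.4  39.5  34. ]
 [-58.7 -55.5  34. ]]
```

```bash
python3 -m handwheel '[{"tx":-0.2,"ty":1,"tz":0,"wx":0,"wy":0,"wz":0,"jaw":0.6},{"tx":-0.2,"ty":1,"tz":0,"wx":0,"wy":0,"wz":0,"jaw":0.6},{"tx":-0.2,"ty":1,"tz":0,"wx":0,"wy":0,"wz":0,"jaw":0.6},{"tx":-0.2,"ty":1,"tz":0,"wx":0,"wy":0,"wz":0,"jaw":0.6},{"tx":-0.2,"ty":1,"tz":0,"wx":0,"wy":0,"wz":0,"jaw":0.6},{"tx":-0.2,"ty":1,"tz":0,"wx":0,"wy":0,"wz":0,"jaw":0.6},{"tx":0,"ty":0.35,"tz":0,"wx":0,"wy":0,"wz":0.015,"jaw":0.6},{"tx":0,"ty":0,"tz":1,"wx":0,"wy":0,"wz":0,"jaw":0.6},{"tx":0,"ty":0,"tz":1,"wx":0,"wy":0,"wz":0,"jaw":0.6},{"tx":0,"ty":0,"tz":1,"wx":0,"wy":0,"wz":0,"jaw":0.6},{"tx":0,"ty":0,"tz":1,"wx":0,"wy":0,"wz":0,"jaw":0.6},{"tx":0,"ty":0,"tz":1,"wx":0,"wy":0,"wz":0,"jaw":0.6},{"tx":0,"ty":0,"tz":1,"wx":0,"wy":0,"wz":0,"jaw":0.6},{"tx":0,"ty":0,"tz":1,"wx":0,"wy":0,"wz":0,"jaw":0.6},{"tx":0,"ty":0,"tz":0.3,"wx":0,"wy":0,"wz":0,"jaw":0.6},{"tx":0,"ty":0,"tz":0,"wx":0,"wy":-0.3,"wz":0,"jaw":0.6},{"tx":0,"ty":0,"tz":0,"wx":0,"wy":-0.2,"wz":0,"jaw":0.6},{"tx":0,"ty":0,"tz":0,"wx":0,"wy":0,"wz":0,"jaw":0.6}]' >/dev/null
python3 st.py
```

```text
t 15.975 p [508.5   2.4  20.6] hatch [-104.7   -7.9   20.6] F [-0.4  0.2  0.4] jaw 0.6013008352079288 q [ 0.5   0.1  -0.6   2.21  0.17  0.61  1.29]
tool axes in hatch (cols)
 [[-0.968  0.011  0.251]
 [ 0.009  1.    -0.009]
 [-0.251 -0.007 -0.968]]
```

```bash
python3 -m handwheel '[{"tx":-0.39,"ty":0,"tz":0.1,"wx":0,"wy":0,"wz":0,"jaw":0.6},{"tx":-0.39,"ty":0,"tz":0.1,"wx":0,"wy":0,"wz":0.01,"jaw":0.6},{"tx":-0.39,"ty":0,"tz":0.13,"wx":0,"wy":0,"wz":0.01,"jaw":0.6},{"tx":0,"ty":0,"tz":0,"wx":0,"wy":-0.3,"wz":0,"jaw":0.6},{"tx":0,"ty":0,"tz":0,"wx":0,"wy":-0.05,"wz":0,"jaw":0.6},{"tx":0,"ty":0,"tz":0,"wx":0,"wy":0,"wz":0,"jaw":0.6}]' >/dev/null
python3 st.py; python3 - <<'E'
from ik import *
q=np.array(ctrl.sense()['q'])
for X,th in((-70,25),(-55,28),(-40,31),(-25,34),(-10,37),(5,40),(20,43),(35,45),(65,45)):
    q,e=ik(*target(X,-8,18,th,1),q); print(X,th,q.round(2),round(e,2))
E
```

```text
t 16.725 p [541.4   1.2  20.3] hatch [-71.8  -7.6  20.3] F [ 0.7 -0.5  0.2] jaw 0.6039984053163259 q [ 0.47  0.07 -0.58  2.29  0.31  0.37  1.14]
tool axes in hatch (cols)
 [[-0.906  0.021  0.424]
 [ 0.018  1.    -0.011]
 [-0.424 -0.002 -0.906]]
-70 25 [ 0.52  0.09 -0.59  2.29  0.23  0.35  1.26] 0.0
-55 28 [ 0.48  0.1  -0.56  2.3   0.32  0.28  1.18] 0.0
-40 31 [ 0.41  0.12 -0.49  2.31  0.45  0.21  1.06] 0.0
-25 34 [ 0.26  0.13 -0.33  2.32  0.64  0.13  0.86] 0.0
-10 37 [ 0.39  0.17 -0.47  2.32  1.39  0.11  0.12] 0.0
5 40 [ 0.62  0.23 -0.72  2.33  1.96  0.19 -0.4 ] 0.0
20 43 [ 0.74  0.31 -0.85  2.33  2.2   0.29 -0.59] 0.0
35 45 [ 0.77  0.37 -0.89  2.32  2.29  0.35 -0.65] 0.0
65 45 [ 0.71  0.41 -0.83  2.26  2.24  0.34 -0.58] 0.0
```

```bash
python3 -m handwheel '[{"tx":-0.15,"ty":0,"tz":0.15,"wx":0,"wy":-0.033,"wz":-0.02,"jaw":0.6},{"tx":-0.18,"ty":0,"tz":0.09,"wx":0,"wy":-0.033,"wz":-0.02,"jaw":0.6},{"tx":-0.18,"ty":0,"tz":0.09,"wx":0,"wy":-0.033,"wz":0,"jaw":0.6},{"tx":-0.18,"ty":0,"tz":0.09,"wx":0,"wy":-0.033,"wz":0,"jaw":0.6},{"tx":-0.175,"ty":0,"tz":0.1,"wx":0,"wy":-0.033,"wz":0,"jaw":0.6},{"tx":-0.175,"ty":0,"tz":0.1,"wx":0,"wy":-0.033,"wz":0,"jaw":0.6},{"tx":-0.17,"ty":0,"tz":0.105,"wx":0,"wy":-0.033,"wz":0,"jaw":0.6},{"tx":0,"ty":0,"tz":0,"wx":0,"wy":0,"wz":0,"jaw":0.6}]' 
python3 st.py
```

```text
time_s: 17.73
position: [577.5, -0.8, 18.9]
eef_rot: [0.276, 0.022, 0.961, -0.012]
wrist_force: [-0.1, -0.4, 0.2]
gripper_width: 0.593
gripper_force: 0.1
t 17.725 p [577.5  -0.8  18.9] hatch [-35.6  -7.9  18.9] F [-0.1 -0.4  0.2] jaw 0.5932900386709832 q [ 0.36  0.11 -0.47  2.31  0.67  0.22  0.81]
tool axes in hatch (cols)
 [[-0.847  0.003  0.531]
 [-0.004  1.    -0.011]
 [-0.531 -0.011 -0.847]]
```

```bash
python3 -m handwheel '[{"tx":-0.13,"ty":0,"tz":0.1,"wx":0.02,"wy":-0.03,"wz":0,"jaw":0.6},{"tx":-0.13,"ty":0,"tz":0.09,"wx":0,"wy":-0.03,"wz":0,"jaw":0.6},{"tx":-0.13,"ty":0,"tz":0.09,"wx":0,"wy":-0.03,"wz":0,"jaw":0.6},{"tx":-0.13,"ty":0,"tz":0.09,"wx":0,"wy":-0.03,"wz":0,"jaw":0.6},{"tx":-0.13,"ty":0,"tz":0.09,"wx":0,"wy":-0.03,"wz":0,"jaw":0.6},{"tx":0,"ty":0,"tz":0,"wx":0,"wy":0,"wz":0,"jaw":0.6},{"tx":0,"ty":0,"tz":0,"wx":0,"wy":0,"wz":0,"jaw":0.6}]' 
python3 st.py
```

```text
time_s: 18.6
position: [596.8, -1.7, 18.5]
eef_rot: [0.314, 0.022, 0.949, -0.018]
wrist_force: [-0.2, -0.0, -0.3]
gripper_width: 0.599
gripper_force: 0.1
t 18.6 p [596.8  -1.7  18.5] hatch [-16.4  -8.   18.5] F [-0.2 -0.  -0.3] jaw 0.5991178854991055 q [ 0.15  0.13 -0.27  2.34  1.26  0.15  0.21]
tool axes in hatch (cols)
 [[-0.803  0.008  0.596]
 [-0.005  1.    -0.021]
 [-0.596 -0.02  -0.803]]
```

```bash
python3 -m handwheel '[{"tx":-0.13,"ty":0,"tz":0.095,"wx":-0.02,"wy":-0.03,"wz":0,"jaw":0.6},{"tx":-0.13,"ty":0,"tz":0.095,"wx":-0.02,"wy":-0.03,"wz":0,"jaw":0.6},{"tx":-0.13,"ty":0,"tz":0.095,"wx":0,"wy":-0.03,"wz":0,"jaw":0.6},{"tx":-0.125,"ty":0,"tz":0.1,"wx":0,"wy":-0.03,"wz":0,"jaw":0.6},{"tx":-0.125,"ty":0,"tz":0.1,"wx":0,"wy":-0.03,"wz":0,"jaw":0.6},{"tx":-0.125,"ty":0,"tz":0.1,"wx":0,"wy":-0.03,"wz":0,"jaw":0.6},{"tx":0,"ty":0,"tz":0,"wx":0,"wy":0,"wz":0,"jaw":0.6},{"tx":0,"ty":0,"tz":0,"wx":0,"wy":0,"wz":0,"jaw":0.6}]' 
python3 st.py
```

```text
time_s: 19.6
position: [619.9, -2.8, 18.5]
eef_rot: [0.358, 0.019, 0.934, -0.009]
wrist_force: [-2.5, 1.0, -0.8]
gripper_width: 0.594
gripper_force: 0.5
t 19.6 p [619.9  -2.8  18.5] hatch [ 6.8 -8.  18.5] F [-2.5  1.  -0.8] jaw 0.594177277895685 q [ 0.31  0.19 -0.42  2.35  2.2   0.19 -0.69]
tool axes in hatch (cols)
 [[-0.744 -0.004  0.668]
 [-0.005  1.     0.001]
 [-0.668 -0.003 -0.744]]
```

```bash
python3 -m handwheel '[{"tx":-0.147,"ty":0,"tz":0.135,"wx":0,"wy":-0.03,"wz":0,"jaw":0.6},{"tx":-0.147,"ty":0,"tz":0.135,"wx":0,"wy":-0.03,"wz":0,"jaw":0.6},{"tx":-0.145,"ty":0,"tz":0.138,"wx":0,"wy":-0.03,"wz":0,"jaw":0.6},{"tx":-0.142,"ty":0,"tz":0.141,"wx":0,"wy":-0.03,"wz":0,"jaw":0.6},{"tx":-0.141,"ty":0,"tz":0.141,"wx":0,"wy":0,"wz":0,"jaw":0.6},{"tx":-0.141,"ty":0,"tz":0.141,"wx":0,"wy":0,"wz":0,"jaw":0.6},{"tx":0,"ty":0,"tz":0,"wx":0,"wy":0,"wz":0,"jaw":0.6}]' 
python3 st.py
```

```text
time_s: 20.48
position: [650.6, -4.1, 19.0]
eef_rot: [0.387, 0.018, 0.922, -0.01]
wrist_force: [-0.6, -0.1, -1.0]
gripper_width: 0.602
gripper_force: 0.4
t 20.475 p [650.6  -4.1  19. ] hatch [37.5 -7.9 19. ] F [-0.6 -0.1 -1. ] jaw 0.601867386091044 q [ 0.41  0.27 -0.51  2.32  2.41  0.28 -0.86]
tool axes in hatch (cols)
 [[-0.7   -0.004  0.715]
 [-0.005  1.     0.001]
 [-0.715 -0.003 -0.7  ]]
```

```bash
python3 -m handwheel '[{"tx":-0.14,"ty":0,"tz":0.143,"wx":0,"wy":0,"wz":0,"jaw":0.6},{"tx":-0.14,"ty":0,"tz":0.143,"wx":0,"wy":0,"wz":0,"jaw":0.6},{"tx":-0.14,"ty":0,"tz":0.143,"wx":0,"wy":0,"wz":0,"jaw":0.6},{"tx":-0.14,"ty":0,"tz":0.143,"wx":0,"wy":0,"wz":0,"jaw":0.6},{"tx":-0.14,"ty":0,"tz":0.143,"wx":0,"wy":0,"wz":0,"jaw":0.6},{"tx":-0.07,"ty":0,"tz":0.07,"wx":0,"wy":0,"wz":0,"jaw":0.6},{"tx":0,"ty":0,"tz":0,"wx":0,"wy":0,"wz":0,"jaw":0.6}]' 
python3 st.py; python3 - <<'E'
from h import *
a=snap('scene','s5')['image'][190:370,160:390]; b=snap('top','t5')['image'][90:270,170:400]
i=np.vstack([cv2.resize(x,None,fx=1.66,fy=1.66,interpolation=cv2.INTER_CUBIC) if 0 else cv2.resize(x,(383,299),interpolation=cv2.INTER_CUBIC) for x in(a,b)])
cv2.imwrite('pics/c5.png',cv2.cvtColor(i,cv2.COLOR_RGB2BGR))
E
```

```text
time_s: 21.35
position: [677.5, -5.1, 18.5]
eef_rot: [0.387, 0.018, 0.922, -0.009]
wrist_force: [-0.8, 0.0, 0.1]
gripper_width: 0.596
gripper_force: 0.3
t 21.35 p [677.5  -5.1  18.5] hatch [64.4 -7.7 18.5] F [-0.8  0.   0.1] jaw 0.5962948740278461 q [ 0.37  0.31 -0.47  2.26  2.37  0.27 -0.8 ]
tool axes in hatch (cols)
 [[-0.7   -0.005  0.714]
 [-0.005  1.     0.001]
 [-0.714 -0.003 -0.7  ]]
```

View pics/c5.png

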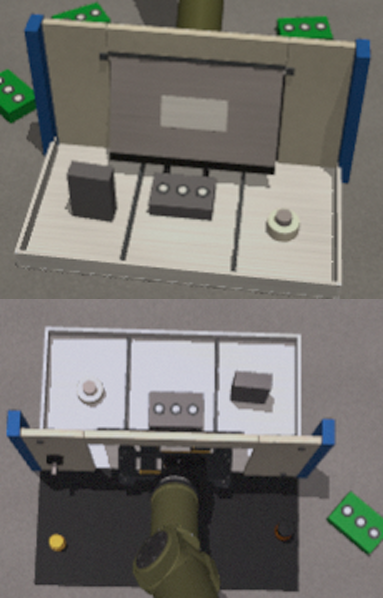

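Both views show the cassette fully behind the flap, inside the lane and square (top view: ports at (158,408), (175,408), (192,408)). The flap is resting on the fingers.

```bash
python3 - <<'E'
from h import *
O=np.array([613.5,5.5,0]); H=R.from_euler('z',-2.6,degrees=True).as_matrix()
print(((ray(load('t5'),np.array([(158,109),(175,109),(192,109)])/1.665+[170,90],36)-O)@H).round(1))
E
```

```text
[[105.3  23.1  36. ]
 [106.2  -6.9  36. ]
 [107.1 -37.   36. ]]
```

```bash
python3 -m handwheel '[{"tx":0.1,"ty":0,"tz":-0.1,"wx":0,"wy":0,"wz":0,"jaw":0.6},{"tx":0.2,"ty":0,"tz":-0.204,"wx":0,"wy":0,"wz":0,"jaw":0.6},{"tx":0.2,"ty":0,"tz":-0.204,"wx":0,"wy":0,"wz":0,"jaw":0.6},{"tx":0.2,"ty":0,"tz":-0.204,"wx":0,"wy":0,"wz":0,"jaw":0.6},{"tx":0.2,"ty":0,"tz":-0.204,"wx":0,"wy":0.03,"wz":0,"jaw":0.6},{"tx":0.2,"ty":0,"tz":-0.2,"wx":0,"wy":0.03,"wz":0,"jaw":0.6},{"tx":0.205,"ty":0,"tz":-0.197,"wx":0,"wy":0.03,"wz":0,"jaw":0.6},{"tx":0.21,"ty":0,"tz":-0.19,"wx":0,"wy":0.03,"wz":0,"jaw":0.6},{"tx":0,"ty":0,"tz":0,"wx":0,"wy":0,"wz":0,"jaw":0.6}]' >/dev/null
python3 st.py
```

```text
t 22.575 p [623.8  -2.9  18.8] hatch [10.6 -8.  18.8] F [ 0.1 -0.5 -0.2] jaw 0.6014633333040028 q [ 0.3   0.19 -0.4   2.34  2.2   0.19 -0.69]
tool axes in hatch (cols)
 [[-0.743 -0.005  0.669]
 [-0.006  1.     0.   ]
 [-0.669 -0.004 -0.743]]
```

```bash
python3 -m handwheel '[{"tx":0.125,"ty":0,"tz":-0.11,"wx":0,"wy":0.03,"wz":0,"jaw":0.6},{"tx":0.125,"ty":0,"tz":-0.11,"wx":0,"wy":0.03,"wz":0,"jaw":0.6},{"tx":0.125,"ty":0,"tz":-0.105,"wx":0,"wy":0.03,"wz":0,"jaw":0.6},{"tx":0.128,"ty":0,"tz":-0.105,"wx":0,"wy":0.03,"wz":0,"jaw":0.6},{"tx":0.13,"ty":0,"tz":-0.1,"wx":0,"wy":0.03,"wz":0,"jaw":0.6},{"tx":0.13,"ty":0,"tz":-0.1,"wx":0,"wy":0.03,"wz":0,"jaw":0.6},{"tx":0.13,"ty":0,"tz":-0.1,"wx":0,"wy":0.03,"wz":0,"jaw":0.6},{"tx":0,"ty":0,"tz":0,"wx":0,"wy":0,"wz":0,"jaw":0.6},{"tx":0,"ty":0,"tz":0,"wx":0,"wy":0,"wz":0,"jaw":0.6}]' >/dev/null
python3 st.py
```

```text
t 23.7 p [595.1  -2.2  18.3] hatch [-18.   -8.5  18.3] F [-0.8 -0.8  0.8] jaw 0.6001053361540315 q [ 0.21  0.13 -0.31  2.33  1.02  0.13  0.47]
tool axes in hatch (cols)
 [[-0.813 -0.004  0.583]
 [-0.006  1.    -0.001]
 [-0.583 -0.004 -0.813]]
```

```bash
python3 -m handwheel '[{"tx":0.165,"ty":0,"tz":-0.12,"wx":0,"wy":0.035,"wz":0,"jaw":0.6},{"tx":0.165,"ty":0,"tz":-0.12,"wx":0,"wy":0.035,"wz":0,"jaw":0.6},{"tx":0.165,"ty":0,"tz":-0.12,"wx":0,"wy":0.035,"wz":0,"jaw":0.6},{"tx":0.17,"ty":0,"tz":-0.11,"wx":0,"wy":0.035,"wz":0,"jaw":0.6},{"tx":0.17,"ty":0,"tz":-0.11,"wx":0,"wy":0.035,"wz":0,"jaw":0.6},{"tx":0.17,"ty":0,"tz":-0.11,"wx":0,"wy":0.035,"wz":0,"jaw":0.6},{"tx":0.175,"ty":0,"tz":-0.105,"wx":0,"wy":0.035,"wz":0,"jaw":0.6},{"tx":0.175,"ty":0,"tz":-0.105,"wx":0,"wy":0.035,"wz":0,"jaw":0.6},{"tx":0.175,"ty":0,"tz":-0.1,"wx":0,"wy":0.035,"wz":0,"jaw":0.6},{"tx":0.18,"ty":0,"tz":-0.1,"wx":0,"wy":0.035,"wz":0,"jaw":0.6},{"tx":0.18,"ty":0,"tz":-0.1,"wx":0,"wy":0.035,"wz":0,"jaw":0.6},{"tx":0.18,"ty":0,"tz":-0.1,"wx":0,"wy":0.035,"wz":0,"jaw":0.6},{"tx":0,"ty":0,"tz":0,"wx":0,"wy":0,"wz":0,"jaw":0.6},{"tx":0,"ty":0,"tz":0,"wx":0,"wy":0,"wz":0,"jaw":0.6},{"tx":0,"ty":0,"tz":0,"wx":0,"wy":0,"wz":0,"jaw":0.6}]' >/dev/null
python3 st.py; python3 - <<'E'
from h import *
a=snap('scene','s6')['image'][190:370,160:390]; b=snap('top','t6')['image'][90:270,170:400]
i=np.vstack([cv2.resize(x,(383,299),interpolation=cv2.INTER_CUBIC) for x in(a,b)])
cv2.imwrite('pics/c6.png',cv2.cvtColor(i,cv2.COLOR_RGB2BGR))
E
```

```text
t 25.575 p [534.    0.8  20.8] hatch [-79.2  -8.3  20.8] F [ 1.   0.1 -0.1] jaw 0.600372132130155 q [ 0.53  0.07 -0.63  2.28  0.24  0.41  1.25]
tool axes in hatch (cols)
 [[-0.92  -0.005  0.392]
 [-0.006  1.    -0.001]
 [-0.392 -0.003 -0.92 ]]
```

View pics/c6.png

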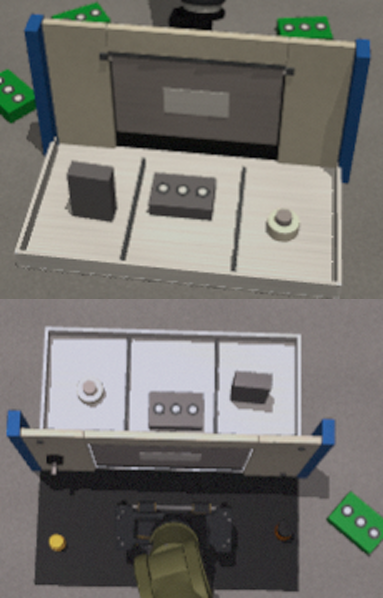

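The flap hangs shut, and the cassette lies square in the lane (top view: ports (158,409) to (192,409)), clear of the flap. The puck, upright cassette, jar and fitting stand where they were, and the fingers are out and touching nothing.

```bash
python3 -m handwheel '[{"tx":0,"ty":0,"tz":-1,"wx":0,"wy":0,"wz":0,"jaw":0.6},{"tx":0,"ty":0,"tz":0,"wx":0,"wy":0,"wz":0,"jaw":0.6},{"tx":0,"ty":0,"tz":0,"wx":0,"wy":0,"wz":0,"jaw":0.6},{"tx":0,"ty":0,"tz":0,"wx":0,"wy":0,"wz":0,"jaw":0.6}]' && python3 -c "
from station import ctrl
print(ctrl.finish_job())"
```

```text
time_s: 26.18
position: [524.0, 1.3, 43.2]
eef_rot: [0.199, 0.02, 0.98, -0.006]
wrist_force: [-0.1, 0.1, -1.0]
gripper_width: 0.601
gripper_force: 0.0
the job is handed in; nothing more can be done
None
```

I handed the job in at about 26 s: the cassette lies square in the lane, its trailing face about 70 mm behind the shut flap; the fingers are out and the bystanders by the hatch look unmoved.

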